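# Hang a second plate rack on the drip hook

### The arm

A 7-joint arm with a two-finger parallel gripper is mounted at the origin on a cart in front of the work surface, level with it; the furniture and walls round the work are solid. World frame = base frame: x ahead of the robot, y to its left, z up, the work surface at z = 0. Lengths are in m, angles in degrees, forces in N, time in s.
With the tool pointing down it reaches from about 0.425 to 0.95 m from the base axis. Payload 4.7 kg.
Tool frame: the origin (TCP) lies at the very end of the fingers, on their centre line; the grasp point (between the pads) lies 19 mm behind it; z points along the fingers, y is the direction in which the jaws open and shut (so a half turn about z gives the same grasp; the last joint's range is limited). The gripper opens to 87 mm and grips with 3 to 60 N. Pads are 19 mm wide; open, the fingers measure 117 mm over their backs; the gripper's body (75 mm by 190 mm) begins 51 mm behind the grasp point.
Start: joints at [-65.942, 26.849, -2.785, 87.806, 1.381, 65.374, -4.715], TCP at [0.293, 0.608, 0.223] pointing down, gripper open.
Joint ranges: [-148.3, 148.3], [-19.14, 114.17], [-79.39, 73.82], [5.75, 140.21], [-59.74, 239.74], [12.07, 113.84], [-152.46, 152.46]. Speed limits (degrees/s): [147.25, 147.25, 180, 180, 180, 180, 180].

### API

Orientations are given as a 3x3 rotation matrix whose columns are the frame's x, y, z axes.
In Python, from plant import sensors, cams, order gives the robot as it stands.
- The arm moves only by the tool move_arm, never from a script. Its arguments are lists of equal length, an entry for each row: "dp": the shift along the tool's x, y, z in cm, a list of three; "rotation": the turn, a rotation vector about the tool's x, y, z in rad, a list of three; "fingers": the closure, from 0 (fully open) to 1 (shut). In form: {"dp": [[dx, dy, dz], ...], "rotation": [[rx, ry, rz], ...], "fingers": [fingers, ...]}. A call has 1 to 20 rows; each row is the pose to reach, as a shift and turn from the pose commanded when the call began, along the tool's axes at that moment; what a row does not reach only later rows make up. A row lasts 1/8 s, in which the tool goes at most 62.5 mm and 10.7 degrees, less where a joint would pass 70% of its speed; a pose out of reach is approached as far as the arm can. A call with a gripper value outside its range is refused whole. The fingers move at their own pace and stop on an object; the grip force is fixed at half the most. Time passes only in rows, so rows that repeat a pose let the fingers close. It gives the time, the measured TCP pose, the force and the opening at its end, in the units of the state.
- sensors.get_obs(): the state, without advancing time (a new reading comes with each control period).
- cams.camera(name): name is "side" or "top" or "wrist"; returns the picture (400x640x3 uint8, red, green, blue); there is no depth.
- cams.camera_params(name): a dict with "mtx" (3x3 intrinsics, pixels), "k1" (the pictures are not rectified: a ray, as slopes to the right and down, at radius r is drawn at 1 + k1 r^2 times it, then the intrinsics apply), "rvec" (rotation vector, rad) and "tvec" (3), from world to camera coordinates, as OpenCV has them; the wrist camera has in their place "hand_eye" (4x4, takes a point from camera to tool coordinates, whose origin is the TCP and whose axes are the flange's). Camera axes: x right, y down, z forward; pixel columns grow to the right and rows downward; lengths in m; the calibration is good to about 2 mm. A picture is of the moment at which its call begins: read the wrist's pose just before it. camera_params takes no time and is no camera call.
- order.job_done(): hands the job in, once; it reports no verdict.
The state is a dict: "t": time; "joints": joint angles; "dq": joint speeds; "effort": joint torques, N m; "tool_pos": TCP position; "eef_rot": TCP orientation; "wrist_force": force on the tool from outside, world axes, zero at the start; "moment": the same for the moment, N m; "width": finger opening in m.
Only numpy, scipy, OpenCV 4.12 (cv2) and the standard library are available. Lean on these libraries where they do the work, as an engineer would, in place of code of your own. Each camera call takes 0.05 s, during which the arm holds its last target. There are 200 camera calls.

### The job

Lift the wet plate rack out of the rinse dish, keeping it upright, and hang it on the drip hook in front of the rack that is already draining there: bring the hook's tip through under the rack's bar, feel for the gap between the tip and the spring keeper, and ease the bar down through it until it lies on the hook and the keeper has snapped shut above it. Use a light hand, never force the hook or keeper, and leave the first rack hanging where it is and the other things undisturbed.

Things in the scene. Friction and masses are not known exactly. Their poses are not given: they have to be found in the camera images.
- rack_wet_grip (a point): Point midway between the two black grip sleeves of the rack to be hung, 137 mm above its underside and 33 mm above its bar. Each sleeve is 16 mm wide (x) and 34 mm high; over both outsides they measure 54 mm along y. Take the rack from above by squeezing the two sleeves towards each other along y; between them it is open. Axes: z up, y along the bar.
- rack_wet_bar (a point): Middle of the hanging bar of the rack to be hung: a 6 mm round rod along y, 44 mm long, between two upright straps that reach up past it to the sleeves. It is 104 mm above the rack's underside and 69 mm above the tops of the glass plates; the space between bar and plates is open to the front and back. Same axes.
- rack_wet: The rack to be hung, at first standing upright in the rinse dish: steel frame with five small glass plates low in it, 34 mm (x) by 54 mm (y) by 154 mm high, 0.12 to 0.2 kg, the same either way round. Origin at the centre of its underside.
- rack_hung: An identical rack that already hangs at the back of the hook, its bar on the strip 53 to 61 mm ahead of the stand's origin. It hangs loose and can swing. Origin at the centre of its underside.
- rack_hung_bar (a point): Middle of the hanging bar of the rack that already hangs.
- stand: Drip stand with hook and keeper, fixed: rimmed steel base 190 x 130 mm, post 192 mm high, grey boss head that clamps the hook. Origin on the bench under the hook's centre line; the hook points along the stand's -x ('ahead').
- boss (a point): Point on the hook's centre line at the boss head's front, 14 mm ahead of the stand's origin, level with the hook's flat top (150 mm above the bench). The hook is a steel strip 14 mm wide, 5 mm thick, its upturned tip rising 32 mm above the flat. It is clamped at any reach: the tip's inner face is 110 to 130 mm ahead of the stand's origin, not measured: feel or see it.
- keeper (a joint): Spring keeper over the hook, rad: 0 shut, 0.17 pressed down to its stop. A steel flap 9 mm wide on a pin 60 mm behind the tip's inner face and 56 mm above the flat; shut, it slopes down towards the tip at 33 degrees, its rounded 5 mm end just inside the tip, centred 19 mm above the flat. Pressed down (3.5 N at first, 6 N at the stop) its end draws back from the tip.
- rinse_dish: White shallow dish, fixed, 85 x 120 x 22 mm, floor 4 mm thick; origin at the centre of its underside.
- reagent_bottle_mid (a point): Middle of a white bottle, 52 mm across, 100 mm high, standing on the bench; leave it alone.
- beaker_mid (a point): Middle of a clear beaker, 52 mm across, 60 mm high, standing on the bench; leave it alone.
- timer_mid (a point): Middle of a bench timer, 64 x 64 x 20 mm, lying on the bench; leave it alone.
- seat (a point): Point on the stand's centre line 153 mm above the bench, 117 mm ahead of its origin: where the bar's middle comes to lie (bar on the flat, against the tip) if the reach is at its middle; true reach up to 10 mm more or less. At the keeper's stop the gap to the tip is 7.3 mm and the bar needs 6: it passes only along the tip's inner face; further back it jams on the keeper.
- shelf_post (a point): Foot of the nearest right upright of the overhead shelf: a fixed post, 40 mm (x) by 60 mm (y), from the bench up to the shelf board, whose underside is 846 mm above the bench. Part of the furniture: swing the arm clear of it.

How it is judged:
By the outcome, as a careful person would: the job done as asked, in the order asked, and still so for the second after the job is handed in, with the robot touching nothing.
It also fails if it takes over 58 s, if anything falls off the work surface, if the arm or the gripper's body presses on something with over 40 N, if the wrist force passes 120 N, or if a joint passes its speed limit or range.

## Working session

There is one attempt and no reset: what is moved stays moved. The work goes in short steps, Python scripts to look and compute and a tool call to move; the robot and the scene stay as the last step left them, time stands still between calls to the robot, and variables do not carry over. Pictures are saved under pics/ and viewed, about 8 in all and at most 12, crops included, and the job is handed in when it is done.

Besides the shell and the picture viewer there is one more tool, called after "Request:" as name(argument=value, ...), one argument or row to a line, values as JSON. move_arm: Moves the arm, as the interface text tells. Its arguments: {"type":"object","properties":{"dp":{"type":"array"},"rotation":{"type":"array"},"fingers":{"type":"array"}},"required":["dp","rotation","fingers"]}

```bash
mkdir -p pics; ls; python3 - <<'E'
from plant import sensors,cams
import cv2,numpy as np
o=sensors.get_obs()
print(o)
for n in("side","top","wrist"):
    p=cams.camera_params(n);print(n,p)
    if n!="wrist":
        R=cv2.Rodrigues(np.array(p["rvec"],float))[0];print("C",-R.T@np.array(p["tvec"]).ravel(),R)
    cv2.imwrite(f"pics/{n}0.png",cams.camera(n)[:,:,::-1])
E
```

```text
pics
{'t': 0.0, 'joints': array([-65.94037872,  26.8958894 ,  -2.78310745,  87.87348957,
         1.3826864 ,  65.37484367,  -4.7168262 ]), 'dq': array([ 0.08621707, -0.04660351, -0.07081721, -0.00108275, -0.11039801,
        0.05985728, -0.03440304]), 'effort': array([-3.91668382e-04, -5.07960749e+01, -8.12220108e-02, -2.36160117e+01,
       -6.14908431e-02,  3.74403549e-02,  1.58538692e-04]), 'tool_pos': array([0.29263557, 0.6076051 , 0.22151778]), 'eef_rot': array([[-9.00960994e-01,  4.33899463e-01, -7.37274824e-04],
       [ 4.33900076e-01,  9.00959234e-01, -1.78430761e-03],
       [-1.09955554e-04, -1.92749516e-03, -9.99998136e-01]]), 'wrist_force': array([ 0.05041043, -0.10289785,  0.18991033]), 'moment': array([-0.01849047,  0.02883111, -0.02941189]), 'width': 0.08696197006959197}
side {'mtx': array([[478.23740165,   0.        , 316.63312027],
       [  0.        , 478.23740165, 206.41142228],
       [  0.        ,   0.        ,   1.        ]]), 'k1': -0.004453153697446806, 'rvec': array([ 2.17336436, -0.62128349,  0.27388993]), 'tvec': array([-0.51986607,  0.22610896,  1.1549
[... 481 characters left out ...]
197099 -0.15691384  1.0988962 ] [[ 0.22153417 -0.97514262  0.00441466]
 [-0.9196113  -0.21042025 -0.33172033]
 [ 0.32440356  0.06942761 -0.94336744]]
wrist {'mtx': array([[298.90119407,   0.        , 320.94816019],
       [  0.        , 298.90119407, 196.1137574 ],
       [  0.        ,   0.        ,   1.        ]]), 'k1': -0.04480419979228491, 'hand_eye': array([[-8.54509496e-04, -9.68579976e-01, -2.48700822e-01,
         6.63005370e-02],
       [ 9.99999504e-01, -7.00260915e-04, -7.08684312e-04,
        -1.22390163e-04],
       [ 5.12261969e-04, -2.48701305e-01,  9.68580094e-01,
        -1.61510889e-01],
       [ 0.00000000e+00,  0.00000000e+00,  0.00000000e+00,
         1.00000000e+00]])}
```

View pics/side0.png

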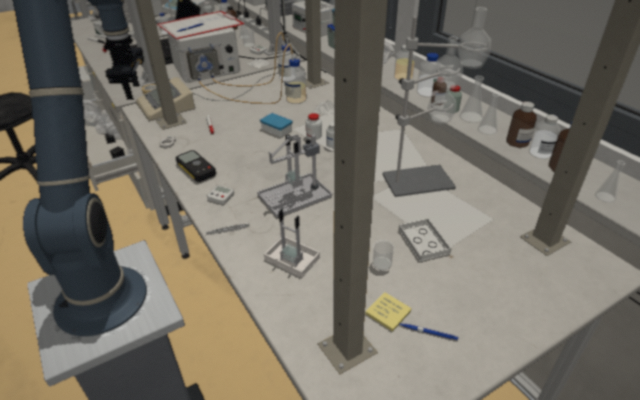

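View pics/top0.png

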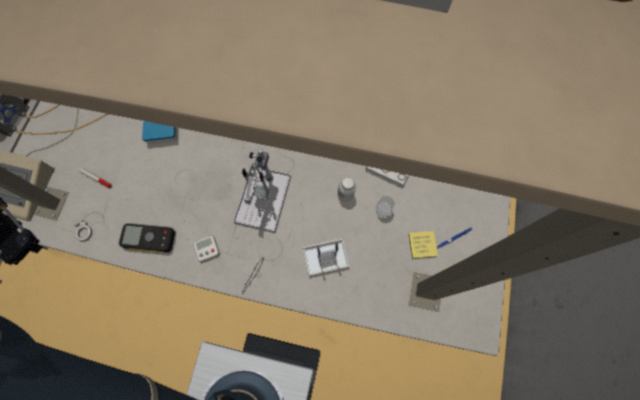

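Side view: wet rack in dish at about (290,245), stand base about (295,195), and the hook points toward the robot or left. Top view: dish about (326,258), stand about (262,195). I'll enlarge both.

```bash
python3 - <<'E'
import cv2,numpy as np
a=cv2.imread("pics/side0.png")[125:285,240:340]; b=cv2.imread("pics/top0.png")[140:290,225:360]
a=cv2.resize(a,None,fx=3.75,fy=3.75,interpolation=cv2.INTER_CUBIC)
b=cv2.resize(b,None,fx=3,fy=3,interpolation=cv2.INTER_CUBIC)
c=np.zeros((600,800,3),np.uint8);c[:a.shape[0],:a.shape[1]]=a;c[:b.shape[0],380:380+b.shape[1]]=b
for i in range(0,100,20): cv2.putText(c,str(240+i),(int(i*3.75),598),0,.4,(0,255,255))
for i in range(0,160,20): cv2.putText(c,str(125+i),(0,int(i*3.75)+4),0,.4,(0,255,255))
for i in range(0,135,20): cv2.putText(c,str(225+i),(380+i*3,470),0,.4,(0,0,255))
for i in range(0,150,20): cv2.putText(c,str(140+i),(770,i*3+4),0,.4,(0,0,255))
cv2.imwrite("pics/crop0.png",c)
E
cat >h.py <<'E'
import cv2,numpy as np
from plant import sensors,cams
def ray(n,uv,obs=None):
    p=cams.camera_params(n);K=p["mtx"];d=(np.array(uv,float)-K[:2,2])/K[0,0];s=d.copy()
    for _ in range(20): s=d/(1+p["k1"]*(s@s))
    v=np.array([*s,1.])
    if n=="wrist":
        H=p["hand_eye"];R=obs["eef_rot"];return obs["tool_pos"]+R@H[:3,3],R@H[:3,:3]@v
    R=cv2.Rodrigues(p["rvec"])[0];return -R.T@p["tvec"].ravel(),R.T@v
def atz(n,uv,z,obs=None):
    c,v=ray(n,uv,obs);return c+v*(z-c[2])/v[2]
def proj(n,P,obs=None):
    p=cams.camera_params(n)
    if n=="wrist":
        H=p["hand_eye"];R=obs["eef_rot"];q=H[:3,:3].T@(R.T@(np.array(P)-obs["tool_pos"])-H[:3,3])
    else: q=cv2.Rodrigues(p["rvec"])[0]@np.array(P)+p["tvec"].ravel()
    s=q[:2]/q[2];return s*(1+p["k1"]*(s@s))*p["mtx"][0,0]+p["mtx"][:2,2]
def tri(*rs):
    A=0;b=0
    for c,v in rs:
        v=v/np.linalg.norm(v);M=np.eye(3)-np.outer(v,v);A=A+M;b=b+M@c
    return np.linalg.solve(A,b)
E
```

```text
(no output)
```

View pics/crop0.png

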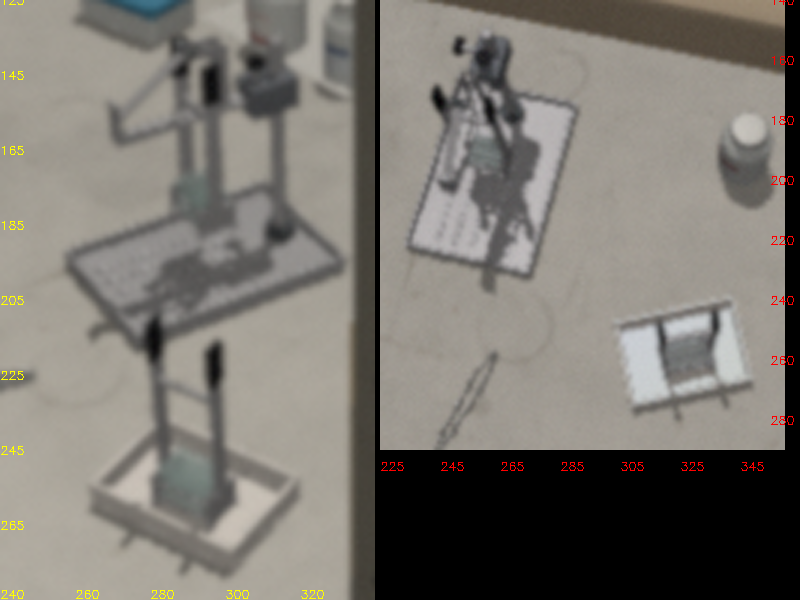

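The composite crop shows the wet rack's sleeves at side (281,215) and (297,223), and top (319,249) and (337,246). The hook tip is at side (270,153)–(272,163), with stand base corners and dish corners visible.

```bash
python3 - <<'E'
from h import *
np.set_printoptions(precision=4,suppress=True)
s=lambda x,y:(240+x/3.75,125+y/3.75); t=lambda x,y:(225+(x-380)/3,140+y/3)
print("sleeve tops L/R side@.154",atz("side",s(154,316),.154),atz("side",s(215,343),.154))
print("bar ends side@.104",atz("side",s(162,383),.104),atz("side",s(212,402),.104))
print("top sleeves @.154",atz("top",t(661,321),.154),atz("top",t(716,311),.154))
print("tri tops",tri(ray("side",s(154,316)),ray("top",t(661,321))),tri(ray("side",s(215,343)),ray("top",t(716,311))))
d=[atz("top",t(*p),.022) for p in((614,324),(730,302),(750,382),(634,410))];print("dish",np.array(d),np.mean(d,0))
d=[atz("side",s(*p),.022) for p in((165,425),(300,488),(226,575),(92,490))];print("dish side",np.array(d),np.mean(d,0))
d=[atz("top",t(*p),.008) for p in((485,88),(578,106),(530,276),(410,248))];print("base",np.array(d))
d=[atz("side",s(*p),.008) for p in((267,187),(345,265),(142,345),(68,257))];print("base side",np.array(d),np.mean(d,0))
print("tip tri",tri(ray("side",s(112,103)),ray("top",t(448,188))), "tip top side@.182",atz("side",s(112,103),.182),"tip bottom side@.147",atz("side",s(120,142),.147))
print("tip top@.182",atz("top",t(448,188),.182))
print("bottle",atz("top",(t(748,128)),.1))
E
```

```text
sleeve tops L/R side@.154 [ 0.4492 -0.1005  0.154 ] [ 0.4692 -0.1459  0.154 ]
bar ends side@.104 [ 0.4467 -0.1097  0.104 ] [ 0.4654 -0.1441  0.104 ]
top sleeves @.154 [ 0.4513 -0.1071  0.154 ] [ 0.4703 -0.151   0.154 ]
tri tops [ 0.4483 -0.1068  0.1595] [ 0.468  -0.1506  0.1584]
dish [[ 0.4661 -0.0563  0.022 ]
 [ 0.5126 -0.1616  0.022 ]
 [ 0.4402 -0.1964  0.022 ]
 [ 0.3897 -0.0944  0.022 ]] [ 0.4521 -0.1272  0.022 ]
dish side [[ 0.4671 -0.0656  0.022 ]
 [ 0.5149 -0.1718  0.022 ]
 [ 0.4319 -0.2144  0.022 ]
 [ 0.3933 -0.0967  0.022 ]] [ 0.4518 -0.1371  0.022 ]
base [[0.6846 0.1385 0.008 ]
 [0.6864 0.0372 0.008 ]
 [0.4974 0.0383 0.008 ]
 [0.4982 0.1641 0.008 ]]
base side [[0.6908 0.1668 0.008 ]
 [0.6873 0.0383 0.008 ]
 [0.5018 0.0377 0.008 ]
 [0.5031 0.1697 0.008 ]] [0.5957 0.1031 0.008 ]
tip tri [0.5181 0.0939 0.1897] tip top side@.182 [0.5259 0.1052 0.182 ] tip bottom side@.147 [0.5291 0.1043 0.147 ]
tip top@.182 [0.5178 0.0966 0.182 ]
bottle [ 0.6639 -0.1432  0.1   ]
```

```bash
cat >>h.py <<'E'
from scipy.spatial.transform import Rotation as Ro
def Rd(yaw): # tool down, tool y-axis at 'yaw' deg in world xy
    a=np.radians(yaw);y=np.array([np.cos(a),np.sin(a),0]);z=np.array([0,0,-1.]);return np.column_stack([np.cross(y,z),y,z])
def plan(*wps):
    o=sensors.get_obs();R=o["eef_rot"]
    for p,yaw in wps: print("dp",np.round(R.T@(np.array(p)-o["tool_pos"])*100,2),"rot",np.round(Ro.from_matrix(R.T@Rd(yaw)).as_rotvec(),3))
E
python3 - <<'E'
from h import *
print(atz("top",(425,290),0),atz("side",(348,350),0))
plan(((.46,.25,.26),90),((.458,-.128,.24),113.5))
E
```

```text
[ 0.42780197 -0.42747696  0.        ] [ 4.24549996e-01 -4.32519275e-01 -1.11022302e-16]
dp [-30.6  -24.98  -3.79] rot [-0.001 -0.    -0.449]
dp [-46.82 -59.12  -1.74] rot [-0.001 -0.001 -0.859]
```

Request:
move_arm(
  dp=[
    [-6,-5,-1],
    [-12,-10,-2],
    [-18,-15,-3],
    [-24,-20,-4],
    [-30.6,-25,-3.8],
    [-34,-31,-3.5],
    [-37,-37,-3],
    [-40,-43,-2.5],
    [-43,-49,-2],
    [-46,-55,-1.7],
    [-46.8,-59.1,-1.7],
    [-46.8,-59.1,-1.7],
    [-46.8,-59.1,-1.7],
    [-46.8,-59.1,-1.7],
  ],
  rotation=[
    [0,0,-0.1],
    [0,0,-0.2],
    [0,0,-0.3],
    [0,0,-0.4],
    [0,0,-0.45],
    [0,0,-0.55],
    [0,0,-0.65],
    [0,0,-0.75],
    [0,0,-0.82],
    [0,0,-0.859],
    [0,0,-0.859],
    [0,0,-0.859],
    [0,0,-0.859],
    [0,0,-0.859],
  ],
  fingers=[0,0,0,0,0,0,0,0,0,0,0,0,0,0],
)

```text
t: 1.9
tool_pos: [0.4575, -0.1289, 0.2393]
eef_rot: [[-0.919, -0.395, -0.001], [-0.395, 0.919, -0.0], [0.0, 0.0, -1.0]]
wrist_force: [0.0, 0.7, 0.4]
width: 0.0871
```

```bash
python3 - <<'E'
from h import *
import pickle
o=sensors.get_obs();print(o["t"],o["tool_pos"],o["eef_rot"],o["wrist_force"],o["dq"].round(2))
im=cams.camera("wrist")[:,:,::-1];pickle.dump(o,open("o1.p","wb"))
cv2.imwrite("pics/w1.png",im)
for P in((.458,-.128,.158),(.448,-.1055,.158),(.468,-.1505,.158)): print(proj("wrist",P,o))
E
```

```text
1.9 [ 0.45752022 -0.12885339  0.23932553] [[-9.18664436e-01 -3.95038476e-01 -5.07135374e-04]
 [-3.95038523e-01  9.18664555e-01 -8.82675908e-06]
 [ 4.69374203e-04  1.92229179e-04 -9.99999871e-01]] [0.03267421 0.71084512 0.41720193] [-2.04 -0.16 -3.13  0.17 -0.73  0.19 -0.68]
[323.10299238 202.34200888]
[352.2958719  201.97574817]
[293.92418957 202.70274436]
```

View pics/w1.png

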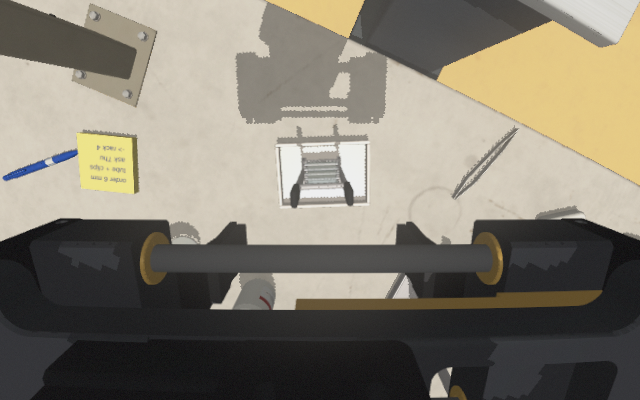

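```bash
python3 - <<'E'
import cv2
a=cv2.imread("pics/w1.png")[120:220,262:382];cv2.imwrite("pics/w1c.png",cv2.resize(a,None,fx=6,fy=6,interpolation=cv2.INTER_CUBIC))
E
```

```text
(no output)
```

View pics/w1c.png

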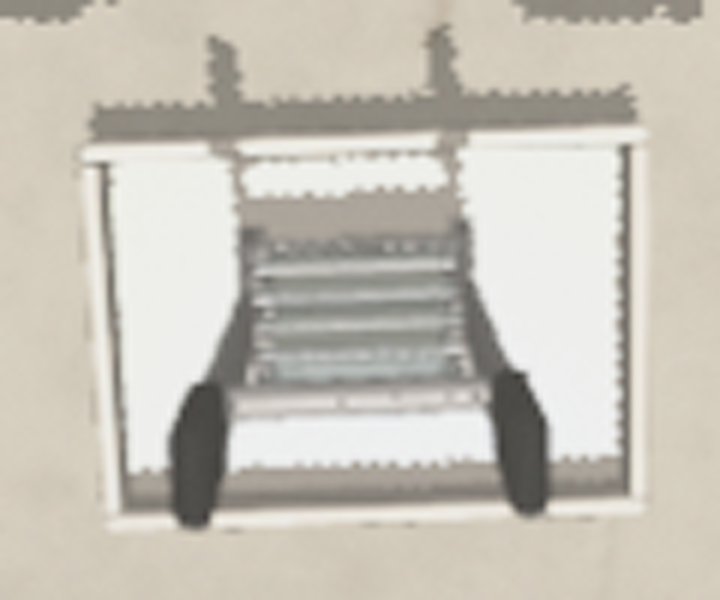

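The sleeves' near lower ends are at crop (194,510) and (532,498), and the bar runs (235,405)–(495,392). There's a small yaw error of about 2°.

```bash
python3 - <<'E'
from h import *
import pickle
o=pickle.load(open("o1.p","rb"));f=lambda x,y,z:atz("wrist",(262+x/6,120+y/6),z,o)
for a,b in((f(194,522,.158),f(532,512,.158)),(f(228,407,.108),f(498,393,.108)),(f(82,155,.022),f(648,133,.022)),(f(107,523,.022),f(645,508,.022))):
    d=b-a;print(a,b,(a+b)/2,np.linalg.norm(d),np.degrees(np.arctan2(d[1],d[0])))
E
```

```text
[ 0.47136927 -0.14877032  0.158     ] [ 0.45122063 -0.10553504  0.158     ] [ 0.46129495 -0.12715268  0.158     ] 0.04769965761915051 114.98660996999648
[ 0.46590091 -0.14949668  0.108     ] [ 0.44589131 -0.10894358  0.108     ] [ 0.45589611 -0.12922013  0.108     ] 0.04522098658601611 116.2625347370549
[ 0.44820359 -0.19615617  0.022     ] [ 0.39730886 -0.08912387  0.022     ] [ 0.42275623 -0.14264002  0.022     ] 0.11851660381887329 115.43146686921165
[ 0.52101566 -0.16212371  0.022     ] [ 0.47116385 -0.05464581  0.022     ] [ 0.49608976 -0.10838476  0.022     ] 0.11847658247209508 114.88343340088987
```

```bash
python3 - <<'E'
from h import *
plan(((.4555,-.1295,.18),115.3),((.4555,-.1295,.122),115.3),((.4555,-.1295,.21),115.3))
E
```

```text
dp [ 0.32 -0.14  5.93] rot [ 0.001 -0.    -0.032]
dp [ 0.32 -0.14 11.73] rot [ 0.001 -0.    -0.032]
dp [ 0.32 -0.13  2.93] rot [ 0.001 -0.    -0.032]
```

Request:
move_arm(
  dp=[
    [0.3,-0.1,2],
    [0.3,-0.1,4],
    [0.3,-0.1,6],
    [0.3,-0.1,7],
    [0.3,-0.1,8],
    [0.3,-0.1,9],
    [0.3,-0.1,10],
    [0.3,-0.1,11],
    [0.3,-0.1,11.7],
    [0.3,-0.1,11.7],
    [0.3,-0.1,11.7],
    [0.3,-0.1,11.7],
    [0.3,-0.1,11.7],
    [0.3,-0.1,11.7],
    [0.3,-0.1,11.7],
    [0.3,-0.1,11.7],
    [0.3,-0.1,11.7],
  ],
  rotation=[
    [0,0,-0.032],
    [0,0,-0.032],
    [0,0,-0.032],
    [0,0,-0.032],
    [0,0,-0.032],
    [0,0,-0.032],
    [0,0,-0.032],
    [0,0,-0.032],
    [0,0,-0.032],
    [0,0,-0.032],
    [0,0,-0.032],
    [0,0,-0.032],
    [0,0,-0.032],
    [0,0,-0.032],
    [0,0,-0.032],
    [0,0,-0.032],
    [0,0,-0.032],
  ],
  fingers=[0,0,0,0,0,0,0,0,0,0,0.3,0.5,0.7,0.8,0.9,1,1],
)

```text
t: 4.08
tool_pos: [0.4558, -0.1294, 0.1226]
eef_rot: [[-0.904, -0.428, 0.0], [-0.428, 0.904, 0.0], [-0.0, 0.0, -1.0]]
wrist_force: [-0.4, -0.4, 1.1]
width: 0.0534
```

Request:
move_arm(
  dp=[
    [0,0,-0.5],
    [0,0,-1.2],
    [0,0,-2],
    [0,0,-3],
    [0,0,-4.5],
    [0,0,-6],
    [0,0,-7.5],
    [0,0,-9.2],
    [0,0,-9.2],
    [0,0,-9.2],
  ],
  rotation=[
    [0,0,0],
    [0,0,0],
    [0,0,0],
    [0,0,0],
    [0,0,0],
    [0,0,0],
    [0,0,0],
    [0,0,0],
    [0,0,0],
    [0,0,0],
  ],
  fingers=[1,1,1,1,1,1,1,1,1,1],
)

```text
t: 5.32
tool_pos: [0.4554, -0.1294, 0.2143]
eef_rot: [[-0.904, -0.428, -0.001], [-0.428, 0.904, 0.0], [0.0, 0.0, -1.0]]
wrist_force: [-0.7, 0.9, -2.1]
width: 0.0538
```

```bash
python3 - <<'E'
from h import *
o=sensors.get_obs();print(o["wrist_force"],o["width"])
plan(((.455,-.0,.215),100),((.455,.103,.215),90))
E
```

```text
[-0.74205595  0.86216101 -2.06948716] 0.053774591636539686
dp [-5.5  11.71 -0.07] rot [ 0.    -0.001  0.268]
dp [-9.91 21.02 -0.07] rot [ 0.    -0.001  0.442]
```

Request:
move_arm(
  dp=[
    [-1,2,0],
    [-2,4.5,0],
    [-3.2,7,0],
    [-4.4,9.4,0],
    [-5.5,11.7,0],
    [-6.6,14,0],
    [-7.7,16.4,0],
    [-8.8,18.8,0],
    [-9.5,20.3,0],
    [-9.9,21,0],
    [-9.9,21,0],
    [-9.9,21,0],
    [-9.9,21,0],
    [-9.9,21,0],
    [-9.9,21,0],
  ],
  rotation=[
    [0,0,0.05],
    [0,0,0.1],
    [0,0,0.15],
    [0,0,0.2],
    [0,0,0.25],
    [0,0,0.3],
    [0,0,0.35],
    [0,0,0.4],
    [0,0,0.442],
    [0,0,0.442],
    [0,0,0.442],
    [0,0,0.442],
    [0,0,0.442],
    [0,0,0.442],
    [0,0,0.442],
  ],
  fingers=[1,1,1,1,1,1,1,1,1,1,1,1,1,1,1],
)

```text
t: 7.2
tool_pos: [0.4553, 0.1025, 0.2146]
eef_rot: [[-1.0, 0.0, 0.0], [0.0, 1.0, 0.0], [-0.0, 0.0, -1.0]]
wrist_force: [-0.7, -0.0, -2.0]
width: 0.0536
```

```bash
python3 - <<'E'
from h import *
import pickle
o=sensors.get_obs();print(o["t"],o["tool_pos"],o["eef_rot"],o["wrist_force"],o["width"]);pickle.dump(o,open("o2.p","wb"))
ims={n:cams.camera(n)[:,:,::-1] for n in("wrist","side","top")}
for n in ims: cv2.imwrite(f"pics/{n}2.png",ims[n])
w=cv2.resize(ims["wrist"][100:260,220:420],None,fx=2,fy=2,interpolation=cv2.INTER_CUBIC)
s=cv2.resize(ims["side"][110:210,230:330],None,fx=4,fy=4,interpolation=cv2.INTER_CUBIC)
t=cv2.resize(ims["top"][140:240,220:310],None,fx=4,fy=3,interpolation=cv2.INTER_CUBIC)
c=np.zeros((600,800,3),np.uint8);c[:320,:400]=w;c[:400,400:]=s;c[320:600,:360]=t[:280]
cv2.imwrite("pics/c2.png",c)
E
```

```text
7.2 [0.45534743 0.10251155 0.21459136] [[-9.99999983e-01  1.33914483e-04  1.25671133e-04]
 [ 1.33930596e-04  9.99999983e-01  1.28211294e-04]
 [-1.25653962e-04  1.28228123e-04 -9.99999984e-01]] [-0.65630645 -0.03585392 -1.96157401] 0.05362075127632743
```

View pics/c2.png

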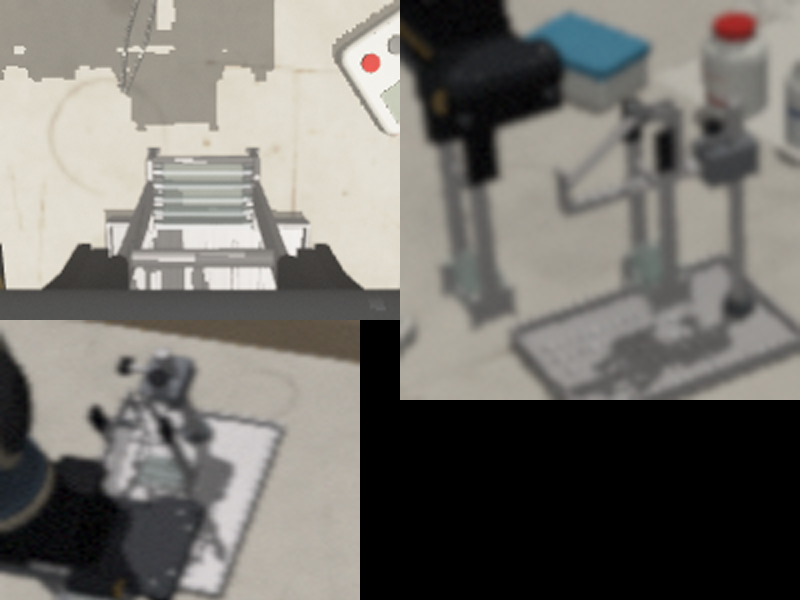

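Wrist crop: the rack hangs straight in the grip and the base front corners are at crop (107,212) and (308,212). Side crop: the hook tip is at (560,172)–(567,210), and the keeper slopes from there up to (635,125).

```bash
python3 - <<'E'
from h import *
import pickle
o=pickle.load(open("o2.p","rb"))
for z in(.0,.008): print(z,atz("wrist",(220+107/2,100+213/2),z,o),atz("wrist",(220+308/2,100+215/2),z,o))
s=cv2.imread("pics/side2.png")[135:185,260:327]
cv2.imwrite("pics/s2.png",cv2.resize(s,None,fx=12,fy=12,interpolation=cv2.INTER_CUBIC)[:600,:800])
E
```

```text
0.0 [0.4993859  0.03929486 0.        ] [0.50087464 0.17125965 0.        ]
0.008 [0.49703448 0.04062472 0.008     ] [0.49849155 0.16978245 0.008     ]
```

View pics/s2.png

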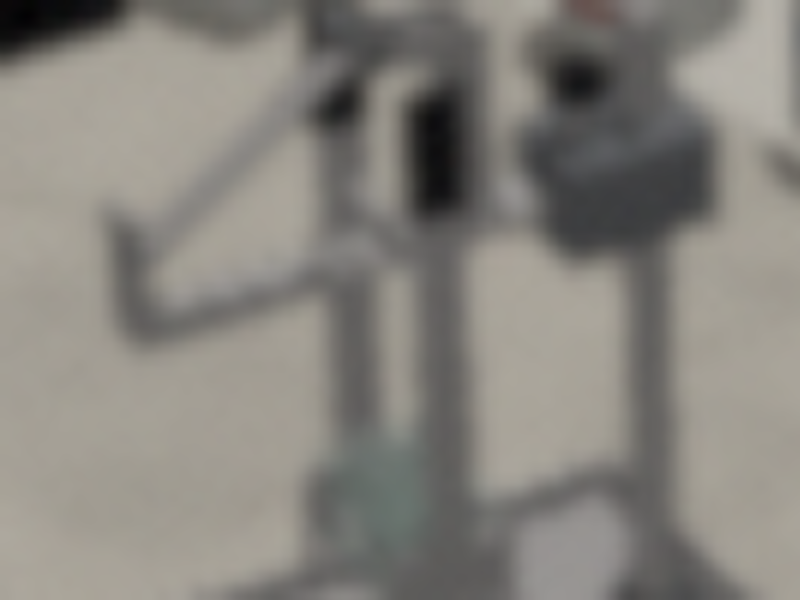

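The tip's top is at crop (110,207) and its bottom front corner at (135,343). The flat's top edge and boss front at about (535,215) are also visible.

```bash
python3 - <<'E'
from h import *
f=lambda x,y:(260+x/12,135+y/12)
def aty(uv,y):
    c,v=ray("side",uv);return c+v*(y-c[1])/v[1]
print("tip bot front @.145",atz("side",f(138,345),.145))
print("tip top front left @.182",atz("side",f(106,203),.182), "top right",atz("side",f(140,225),.182))
print("boss",[atz("side",f(*p),.150) for p in((535,215),(545,195))])
print("hung sleeves top @.203",atz("side",f(440,90),.199))
# predicted pixels in crop for reach candidates
for xi in(.521,.525,.529,.533):
  print(xi,[(np.round((proj("side",P)-[260,135])*12)).tolist() for P in((xi-.005,.098,.145),(xi-.005,.112,.182),(xi-.005,.098,.182),(xi,.098,.182),(xi,.098,.150))])
E
```

```text
tip bot front @.145 [0.5271459  0.10389803 0.145     ]
tip top front left @.182 [0.52483011 0.10927179 0.182     ] top right [0.52710439 0.09657081 0.182     ]
boss [array([0.62985377, 0.09509999, 0.15      ]), array([0.63639401, 0.10152506, 0.15      ])]
hung sleeves top @.203 [0.60084784 0.08568233 0.199     ]
0.521 [[107.0, 371.0], [66.0, 209.0], [94.0, 236.0], [113.0, 230.0], [124.0, 347.0]]
0.525 [[122.0, 366.0], [82.0, 204.0], [109.0, 231.0], [129.0, 225.0], [140.0, 342.0]]
0.529 [[138.0, 361.0], [97.0, 199.0], [125.0, 226.0], [145.0, 220.0], [155.0, 336.0]]
0.533 [[153.0, 356.0], [113.0, 194.0], [141.0, 221.0], [160.0, 215.0], [170.0, 331.0]]
```

```bash
python3 - <<'E'
from h import *
import pickle
o=pickle.load(open("o2.p","rb"))
for x,y in((130,252),(273,252),(130,263),(273,263)): print(atz("wrist",(220+x/2,100+y/2),.2006,o)-o["tool_pos"])
E
```

```text
[-0.00226571 -0.02321701 -0.01399136]
[-0.00222804  0.02131491 -0.01399136]
[ 0.00138618 -0.023334   -0.01399136]
[ 0.00142364  0.02142342 -0.01399136]
```

Request:
move_arm(
  dp=[
    [-0.5,0.2,0],
    [-1.2,0.2,0],
    [-2,0.2,0],
    [-3,0.2,0],
    [-4,0.2,0],
    [-5,0.2,0],
    [-6,0.2,0],
    [-7,0.2,0],
    [-7.7,0.2,0],
    [-8.1,0.2,0],
    [-8.3,0.2,0],
    [-8.3,0.2,0],
    [-8.3,0.2,0],
    [-8.3,0.2,0],
  ],
  rotation=[
    [0,0,0],
    [0,0,0],
    [0,0,0],
    [0,0,0],
    [0,0,0],
    [0,0,0],
    [0,0,0],
    [0,0,0],
    [0,0,0],
    [0,0,0],
    [0,0,0],
    [0,0,0],
    [0,0,0],
    [0,0,0],
  ],
  fingers=[1,1,1,1,1,1,1,1,1,1,1,1,1,1],
)

```text
t: 9.1
tool_pos: [0.5381, 0.1048, 0.2146]
eef_rot: [[-1.0, -0.0, -0.0], [-0.0, 1.0, 0.0], [0.0, 0.0, -1.0]]
wrist_force: [0.1, -0.8, -1.6]
width: 0.0539
```

```bash
python3 - <<'E'
from h import *
o=sensors.get_obs();print(o["wrist_force"])
ims={n:cams.camera(n)[:,:,::-1] for n in("wrist","side")}
for n in ims: cv2.imwrite(f"pics/{n}3.png",ims[n])
w=cv2.resize(ims["wrist"][140:260,260:393],None,fx=3,fy=3,interpolation=cv2.INTER_CUBIC)[:,:399]
s=cv2.resize(ims["side"][115:195,245:325],None,fx=5,fy=5,interpolation=cv2.INTER_CUBIC)
c=np.zeros((400,800,3),np.uint8);c[:360,:399]=w;c[:400,400:]=s
cv2.imwrite("pics/c3.png",c)
E
```

```text
[ 0.07687983 -0.81160153 -1.64336796]
```

View pics/c3.png

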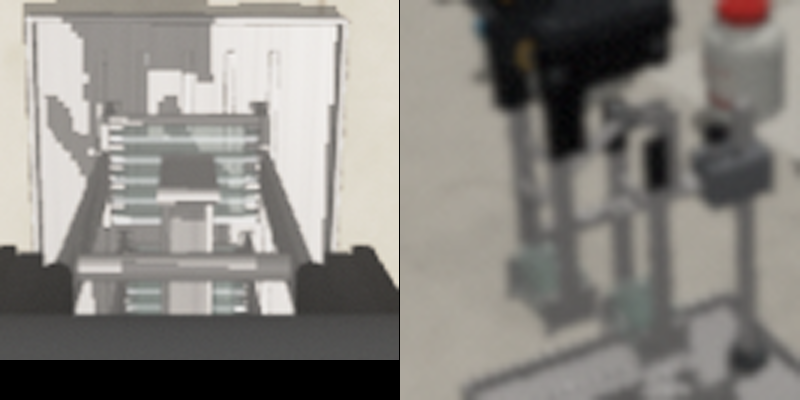

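Wrist crop: the bar is at row 266, and the tip's bright top edge is at rows 190–201, columns 158–216, centred under the bar. The bar is past the tip as wanted.

```bash
python3 - <<'E'
from h import *
o=sensors.get_obs()
for x,y in((158,190),(216,190),(158,201),(216,201)): print(atz("wrist",(260+x/3,140+y/3),.182,o))
for x,y in((80,256),(290,256),(80,277),(290,277)): print("bar",atz("wrist",(260+x/3,140+y/3),.2006,o))
E
```

```text
[0.52655665 0.09832645 0.182     ]
[0.52656211 0.11136895 0.182     ]
[0.52913467 0.09830718 0.182     ]
[0.52914015 0.11139156 0.182     ]
bar [0.53552553 0.08257836 0.2006    ]
bar [0.53554297 0.12614629 0.2006    ]
bar [0.54017353 0.08243839 0.2006    ]
bar [0.5401909  0.12628724 0.2006    ]
```

Request:
move_arm(
  dp=[
    [0.2,0,0.5],
    [0.3,0,1],
    [0.3,0,1.4],
    [0.3,0,1.7],
    [0.3,0,1.9],
    [0.3,0,2.0],
    [0.3,0,2.0],
    [0.3,0,2.0],
  ],
  rotation=[
    [0,0,0],
    [0,0,0],
    [0,0,0],
    [0,0,0],
    [0,0,0],
    [0,0,0],
    [0,0,0],
    [0,0,0],
  ],
  fingers=[1,1,1,1,1,1,1,1],
)

```text
t: 10.2
tool_pos: [0.5354, 0.1048, 0.1947]
eef_rot: [[-1.0, -0.0, 0.0], [-0.0, 1.0, 0.0], [-0.0, 0.0, -1.0]]
wrist_force: [-0.0, 0.2, -3.2]
width: 0.0539
```

Request:
move_arm(
  dp=[
    [0.1,0,0],
    [0.15,0,0],
    [0.2,0,0],
    [0.2,0,0],
  ],
  rotation=[
    [0,0,0],
    [0,0,0],
    [0,0,0],
    [0,0,0],
  ],
  fingers=[1,1,1,1],
)

```text
t: 10.7
tool_pos: [0.5336, 0.1047, 0.1946]
eef_rot: [[-1.0, -0.0, 0.001], [-0.0, 1.0, 0.0], [-0.001, 0.0, -1.0]]
wrist_force: [1.5, 0.4, -2.2]
width: 0.0541
```

Request:
move_arm(
  dp=[
    [0.05,0,0],
    [0.05,0,0],
    [0.05,0,0],
  ],
  rotation=[
    [0,0,0],
    [0,0,0],
    [0,0,0],
  ],
  fingers=[1,1,1],
)

```text
t: 11.08
tool_pos: [0.5334, 0.1048, 0.1947]
eef_rot: [[-1.0, -0.0, 0.001], [-0.0, 1.0, 0.0], [-0.001, 0.0, -1.0]]
wrist_force: [2.6, -0.8, -1.9]
width: 0.0536
```

Request:
move_arm(
  dp=[
    [0.05,0,0],
    [0.05,0,0],
    [0.05,0,0],
  ],
  rotation=[
    [0,0,0],
    [0,0,0],
    [0,0,0],
  ],
  fingers=[1,1,1],
)

```text
t: 11.45
tool_pos: [0.5332, 0.1047, 0.1947]
eef_rot: [[-1.0, -0.0, 0.002], [-0.0, 1.0, 0.0], [-0.002, 0.0, -1.0]]
wrist_force: [4.5, 0.2, -4.5]
width: 0.0538
```

Request:
move_arm(
  dp=[
    [-0.05,0,0.1],
    [-0.05,0,0.2],
    [-0.05,0,0.3],
    [-0.05,0,0.4],
    [-0.05,0,0.4],
  ],
  rotation=[
    [0,0,0],
    [0,0,0],
    [0,0,0],
    [0,0,0],
    [0,0,0],
  ],
  fingers=[1,1,1,1,1],
)

```text
t: 12.08
tool_pos: [0.5332, 0.1048, 0.1907]
eef_rot: [[-1.0, -0.0, 0.001], [-0.0, 1.0, 0.0], [-0.001, 0.0, -1.0]]
wrist_force: [4.3, -0.0, 0.2]
width: 0.0538
```

Request:
move_arm(
  dp=[
    [0,0,0.1],
    [0,0,0.2],
    [0,0,0.3],
    [0,0,0.3],
  ],
  rotation=[
    [0,0,0],
    [0,0,0],
    [0,0,0],
    [0,0,0],
  ],
  fingers=[1,1,1,1],
)

```text
t: 12.58
tool_pos: [0.5332, 0.1048, 0.1879]
eef_rot: [[-1.0, -0.0, 0.001], [-0.0, 1.0, 0.0], [-0.001, 0.0, -1.0]]
wrist_force: [4.0, -0.3, 4.0]
width: 0.0539
```

Request:
move_arm(
  dp=[
    [0,0,0.1],
    [0,0,0.2],
    [0,0,0.2],
  ],
  rotation=[
    [0,0,0],
    [0,0,0],
    [0,0,0],
  ],
  fingers=[1,1,1],
)

```text
t: 12.95
tool_pos: [0.5331, 0.1048, 0.1857]
eef_rot: [[-1.0, -0.0, 0.001], [-0.0, 1.0, 0.0], [-0.001, 0.0, -1.0]]
wrist_force: [3.9, 0.1, 3.8]
width: 0.0537
```

Request:
move_arm(
  dp=[
    [0,0,0.1],
    [0,0,0.2],
    [0,0,0.3],
    [0,0,0.3],
  ],
  rotation=[
    [0,0,0],
    [0,0,0],
    [0,0,0],
    [0,0,0],
  ],
  fingers=[1,1,1,1],
)

```text
t: 13.45
tool_pos: [0.5331, 0.1048, 0.1827]
eef_rot: [[-1.0, -0.0, 0.001], [-0.0, 1.0, 0.0], [-0.001, 0.0, -1.0]]
wrist_force: [4.9, 0.6, 5.0]
width: 0.0537
```

Request:
move_arm(
  dp=[
    [0,0,0.1],
    [0,0,0.2],
    [0,0,0.2],
  ],
  rotation=[
    [0,0,0],
    [0,0,0],
    [0,0,0],
  ],
  fingers=[1,1,1],
)

```text
t: 13.82
tool_pos: [0.5331, 0.1048, 0.1807]
eef_rot: [[-1.0, -0.0, 0.001], [-0.0, 1.0, 0.0], [-0.001, 0.0, -1.0]]
wrist_force: [4.8, 0.2, 4.9]
width: 0.0539
```

Request:
move_arm(
  dp=[
    [0,0,0.05],
    [0,0,0.1],
    [0,0,0.1],
  ],
  rotation=[
    [0,0,0],
    [0,0,0],
    [0,0,0],
  ],
  fingers=[1,1,1],
)

```text
t: 14.2
tool_pos: [0.5331, 0.1048, 0.1798]
eef_rot: [[-1.0, -0.0, 0.001], [-0.0, 1.0, 0.0], [-0.001, 0.0, -1.0]]
wrist_force: [4.1, -0.4, 4.7]
width: 0.054
```

Request:
move_arm(
  dp=[
    [0,0,0.05],
    [0,0,0.1],
    [0,0,0.1],
  ],
  rotation=[
    [0,0,0],
    [0,0,0],
    [0,0,0],
  ],
  fingers=[1,1,1],
)

```text
t: 14.58
tool_pos: [0.5331, 0.1048, 0.1788]
eef_rot: [[-1.0, -0.0, 0.001], [-0.0, 1.0, 0.0], [-0.001, 0.0, -1.0]]
wrist_force: [4.7, 0.2, 6.2]
width: 0.0534
```

Request:
move_arm(
  dp=[
    [0,0,0.05],
    [0,0,0.1],
    [0,0,0.1],
  ],
  rotation=[
    [0,0,0],
    [0,0,0],
    [0,0,0],
  ],
  fingers=[1,1,1],
)

```text
t: 14.95
tool_pos: [0.5331, 0.1048, 0.1778]
eef_rot: [[-1.0, -0.0, 0.001], [-0.0, 1.0, 0.0], [-0.001, 0.0, -1.0]]
wrist_force: [4.9, -0.8, 5.4]
width: 0.054
```

Request:
move_arm(
  dp=[
    [0,0,0.05],
    [0,0,0.05],
  ],
  rotation=[
    [0,0,0],
    [0,0,0],
  ],
  fingers=[1,1],
)

```text
t: 15.2
tool_pos: [0.5331, 0.1048, 0.1773]
eef_rot: [[-1.0, -0.0, 0.001], [-0.0, 1.0, 0.0], [-0.001, 0.0, -1.0]]
wrist_force: [4.8, 0.1, 6.2]
width: 0.0538
```

Request:
move_arm(
  dp=[
    [0,0,0.05],
    [0,0,0.1],
    [0,0,0.1],
  ],
  rotation=[
    [0,0,0],
    [0,0,0],
    [0,0,0],
  ],
  fingers=[1,1,1],
)

```text
t: 15.58
tool_pos: [0.5331, 0.1048, 0.1762]
eef_rot: [[-1.0, -0.0, 0.001], [-0.0, 1.0, 0.0], [-0.001, 0.0, -1.0]]
wrist_force: [5.0, 0.0, 4.9]
width: 0.0538
```

Request:
move_arm(
  dp=[
    [0,0,0.05],
    [0,0,0.1],
    [0,0,0.1],
  ],
  rotation=[
    [0,0,0],
    [0,0,0],
    [0,0,0],
  ],
  fingers=[1,1,1],
)

```text
t: 15.95
tool_pos: [0.5331, 0.1048, 0.1752]
eef_rot: [[-1.0, -0.0, 0.0], [-0.0, 1.0, 0.0], [-0.0, 0.0, -1.0]]
wrist_force: [4.4, -0.4, 6.2]
width: 0.0539
```

Request:
move_arm(
  dp=[
    [0,0,0.05],
    [0,0,0.1],
    [0,0,0.1],
  ],
  rotation=[
    [0,0,0],
    [0,0,0],
    [0,0,0],
  ],
  fingers=[1,1,1],
)

```text
t: 16.32
tool_pos: [0.5331, 0.1047, 0.1737]
eef_rot: [[-1.0, -0.0, 0.001], [-0.0, 1.0, 0.0], [-0.001, 0.0, -1.0]]
wrist_force: [5.9, 0.2, 2.1]
width: 0.0538
```

Request:
move_arm(
  dp=[
    [0,0,0.05],
    [0,0,0.1],
    [0,0,0.1],
  ],
  rotation=[
    [0,0,0],
    [0,0,0],
    [0,0,0],
  ],
  fingers=[1,1,1],
)

```text
t: 16.7
tool_pos: [0.5331, 0.1047, 0.1726]
eef_rot: [[-1.0, -0.0, 0.001], [-0.0, 1.0, 0.0], [-0.001, 0.0, -1.0]]
wrist_force: [5.8, 0.5, 0.9]
width: 0.0541
```

Request:
move_arm(
  dp=[
    [0,0,0.1],
    [0,0,0.2],
    [0,0,0.2],
  ],
  rotation=[
    [0,0,0],
    [0,0,0],
    [0,0,0],
  ],
  fingers=[1,1,1],
)

```text
t: 17.08
tool_pos: [0.5331, 0.1046, 0.1705]
eef_rot: [[-1.0, -0.0, 0.0], [-0.0, 1.0, -0.0], [-0.0, -0.0, -1.0]]
wrist_force: [6.1, 0.2, 1.7]
width: 0.0537
```

Request:
move_arm(
  dp=[
    [0,0,0.1],
    [0,0,0.2],
    [0,0,0.2],
  ],
  rotation=[
    [0,0,0],
    [0,0,0],
    [0,0,0],
  ],
  fingers=[1,1,1],
)

```text
t: 17.45
tool_pos: [0.5331, 0.1047, 0.1686]
eef_rot: [[-1.0, -0.0, 0.001], [-0.0, 1.0, -0.0], [-0.001, -0.0, -1.0]]
wrist_force: [6.5, -0.8, 0.7]
width: 0.0537
```

Request:
move_arm(
  dp=[
    [-0.05,0,0.05],
    [-0.05,0,0.1],
    [-0.05,0,0.1],
  ],
  rotation=[
    [0,0,0],
    [0,0,0],
    [0,0,0],
  ],
  fingers=[1,1,1],
)

```text
t: 17.82
tool_pos: [0.5332, 0.1046, 0.1675]
eef_rot: [[-1.0, -0.0, -0.001], [-0.0, 1.0, -0.0], [0.001, -0.0, -1.0]]
wrist_force: [5.0, 0.6, 2.2]
width: 0.0538
```

Request:
move_arm(
  dp=[
    [-0.05,0,0.05],
    [-0.05,0,0.1],
    [-0.05,0,0.1],
  ],
  rotation=[
    [0,0,0],
    [0,0,0],
    [0,0,0],
  ],
  fingers=[1,1,1],
)

```text
t: 18.2
tool_pos: [0.5333, 0.1046, 0.1673]
eef_rot: [[-1.0, -0.0, -0.001], [-0.0, 1.0, -0.0], [0.001, -0.0, -1.0]]
wrist_force: [2.0, 0.1, 7.2]
width: 0.0539
```

Request:
move_arm(
  dp=[
    [-0.03,0,-0.08],
    [-0.03,0,-0.08],
  ],
  rotation=[
    [0,0,0],
    [0,0,0],
  ],
  fingers=[1,1],
)

```text
t: 18.45
tool_pos: [0.5333, 0.1046, 0.1674]
eef_rot: [[-1.0, -0.0, -0.002], [-0.0, 1.0, -0.0], [0.002, -0.0, -1.0]]
wrist_force: [3.1, -0.6, 3.3]
width: 0.0535
```

```bash
python3 - <<'E'
from h import *
o=sensors.get_obs();print(o["wrist_force"],o["tool_pos"])
ims={n:cams.camera(n)[:,:,::-1] for n in("wrist","side")}
for n in ims: cv2.imwrite(f"pics/{n}4.png",ims[n])
w=cv2.resize(ims["wrist"][150:250,270:370],None,fx=4,fy=4,interpolation=cv2.INTER_CUBIC)
s=cv2.resize(ims["side"][120:200,245:325],None,fx=5,fy=5,interpolation=cv2.INTER_CUBIC)
cv2.imwrite("pics/c4.png",np.hstack([w,s]))
E
```

```text
[ 3.07036751 -0.62198311  3.30018718] [0.5333074  0.10464035 0.16740096]
```

View pics/c4.png

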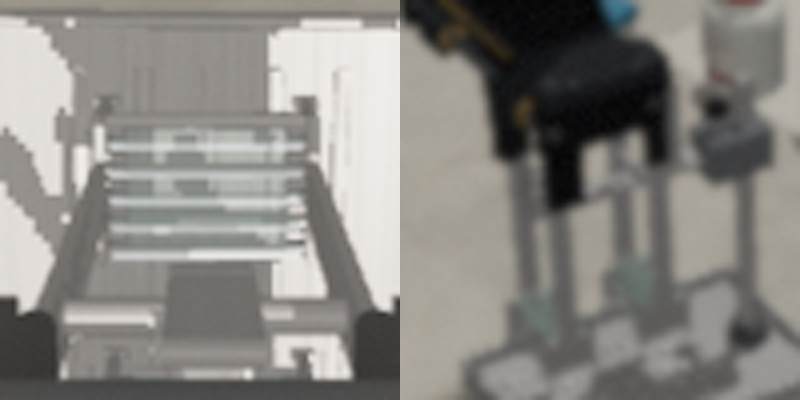

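Request:
move_arm(
  dp=[
    [-0.06,0,-0.06],
    [-0.06,0,-0.06],
    [-0.06,0,-0.06],
    [-0.06,0,-0.06],
    [-0.06,0,-0.06],
    [-0.06,0,-0.06],
    [-0.06,0,-0.06],
    [-0.06,0,-0.06],
    [-0.06,0,-0.06],
    [-0.06,0,-0.06],
  ],
  rotation=[
    [0,0,0],
    [0,0,0],
    [0,0,0],
    [0,0,0],
    [0,0,0],
    [0,0,0],
    [0,0,0],
    [0,0,0],
    [0,0,0],
    [0,0,0],
  ],
  fingers=[1,1,0.37,0.35,0.3,0.25,0.15,0.05,0,0],
)

```text
t: 19.8
tool_pos: [0.5347, 0.1048, 0.1684]
eef_rot: [[-1.0, -0.0, -0.0], [-0.0, 1.0, 0.0], [0.0, 0.0, -1.0]]
wrist_force: [-0.0, 0.4, 0.5]
width: 0.086
```

```bash
python3 - <<'E'
from h import *
o=sensors.get_obs();print(o["wrist_force"],o["tool_pos"],o["width"])
E
```

```text
[-0.02879006  0.4206019   0.52539829] [0.53472866 0.10475764 0.16842616] 0.08599730770938509
```

Released cleanly. I'll go straight up, then back clear.

Request:
move_arm(
  dp=[
    [0,0,-0.5],
    [0,0,-1.5],
    [0,0,-3],
    [0,0,-4.5],
    [0,0,-6],
    [0,0,-8],
    [0,0,-10],
    [1.5,0,-11],
    [4,1,-11],
    [7,4,-11],
    [8,8,-11],
    [8,12,-11],
    [8,16,-11],
    [8,20,-11],
    [8,20,-11],
    [8,20,-11],
    [8,20,-11],
    [8,20,-11],
  ],
  rotation=[
    [0,0,0],
    [0,0,0],
    [0,0,0],
    [0,0,0],
    [0,0,0],
    [0,0,0],
    [0,0,0],
    [0,0,0],
    [0,0,0],
    [0,0,0],
    [0,0,0],
    [0,0,0],
    [0,0,0],
    [0,0,0],
    [0,0,0],
    [0,0,0],
    [0,0,0],
    [0,0,0],
  ],
  fingers=[0,0,0,0,0,0,0,0,0,0,0,0,0,0,0,0,0,0],
)

```text
t: 22.05
tool_pos: [0.4549, 0.3036, 0.2786]
eef_rot: [[-1.0, 0.002, 0.0], [0.002, 1.0, -0.0], [-0.0, -0.0, -1.0]]
wrist_force: [-0.6, -1.5, 0.4]
width: 0.0871
```

```bash
python3 - <<'E'
from h import *
o=sensors.get_obs();print(o["wrist_force"],o["tool_pos"],o["width"])
ims={n:cams.camera(n)[:,:,::-1] for n in("top","side")}
for n in ims: cv2.imwrite(f"pics/{n}5.png",ims[n])
t=cv2.resize(ims["top"][145:235,220:310],(400,400),interpolation=cv2.INTER_CUBIC)
s=cv2.resize(ims["side"][130:180,260:310],(400,400),interpolation=cv2.INTER_CUBIC)
cv2.imwrite("pics/c5.png",np.hstack([t,s]))
# predicted crop px: keeper end shut, bar, tip top
for P in((.5335,.1,.169),(.5325,.082,.153),(.5325,.126,.153),(.5295,.098,.182),(.5895,.105,.206)): print(((proj("side",P)-[260,130])*8+[400,0]).round())
E
```

```text
[-0.64143778 -1.46297559  0.42782101] [0.45487715 0.30360626 0.27863518] 0.08705753995816497
[508. 212.]
[533. 275.]
[475. 217.]
[498. 186.]
[637.  68.]
```

View pics/c5.png

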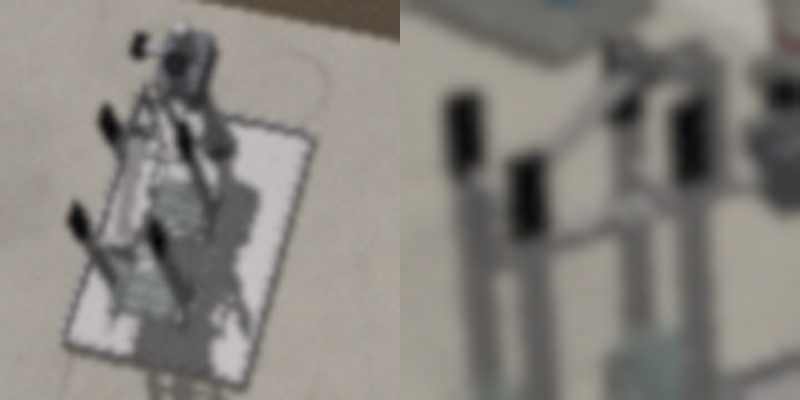

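The first rack and new rack both hang upright. The keeper is visible at crop (555,147)–(620,88). I'll check numerically that it lies on its earlier shut line and that nothing else moved.

```bash
python3 - <<'E'
from h import *
a=cv2.imread("pics/side2.png",0).astype(int);b=cv2.imread("pics/side5.png",0).astype(int)
for c in(279,280,281,282,283,284,285): print(c,a[140:157,c],b[140:157,c])
d=abs(cv2.imread("pics/top0.png").astype(int)-cv2.imread("pics/top5.png")).max(2)
for n,(u,v) in dict(bottle=(347,188),beaker=(385,207),timer=(206,248),hungL=(246,172)).items(): print(n,d[v-12:v+12,u-12:u+12].max())
s=abs(a-b)
print("hung rack side",s[140:160,290:300].max(),s[165:185,287:300].max(), "dish",)
E
```

```text
279 [163 165 166 164 163 157 150 142 136 136 143 152 158 161 162 161 158] [158 160 161 159 157 153 145 136 128 121 125 133 137 136 133 132 126]
280 [162 164 164 163 158 149 142 136 135 143 151 159 161 163 162 161 159] [158 160 159 159 153 145 138 131 132 137 145 152 153 154 152 152 148]
281 [164 163 162 157 150 142 137 136 143 151 158 162 164 163 163 161 159] [159 158 157 152 146 138 132 132 138 148 154 158 159 159 158 156 153]
282 [163 162 154 146 140 136 136 143 152 159 162 164 164 164 163 160 154] [158 156 151 142 135 132 132 138 148 155 158 159 159 159 160 155 150]
283 [161 153 146 136 135 134 141 152 158 162 165 165 165 165 164 161 155] [156 149 141 133 130 130 137 146 154 157 159 158 159 159 159 155 149]
284 [146 144 137 131 126 132 147 157 159 162 163 164 164 164 160 159 152] [141 139 132 127 122 127 142 150 156 157 158 159 160 158 157 153 146]
285 [126 131 126 115 103 115 137 148 151 154 154 156 155 155 150 146 140] [122 127 122 110 100 111 132 144 148 148 149 149 152 151 145 140 136]
bottle 12
beaker 12
timer 73
hungL 12
hung rack side 8 11 dish
```

```bash
python3 - <<'E'
import cv2,numpy as np
f=lambda n:cv2.resize(cv2.imread(n)[220:280,170:240],None,fx=5,fy=5)
cv2.imwrite("pics/t5.png",np.hstack([f("pics/top0.png"),f("pics/top5.png")]))
E
```

```text
(no output)
```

View pics/t5.png

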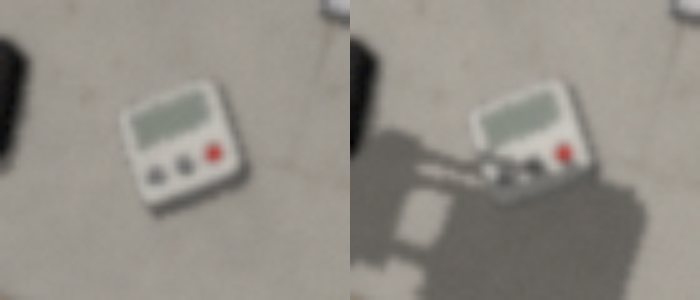

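The timer hasn't moved; the difference is only the arm's shadow across it. Handing in.

```bash
python3 -c "
from plant import order
print(order.job_done())"
```

```text
the job is handed in; nothing more can be done
None
```

The wet rack now hangs upright on the drip hook, in front of the first rack, and I've handed the job in at about 22 s of the 58 s allowed.

- **What I did:** I took the rack by its sleeves, lifted it upright out of the dish and brought the bar in over the hook's tip. I felt for the tip's inner face and eased the bar down along it, past the keeper, until it lay on the flat. Readings at the wrist stayed at about 7 N or less. I then let go and moved the arm clear.
- **Last checks:** The bar came to rest at the expected height, about 153 mm above the bench. In the side picture the keeper lies on the same line as when it was shut at the start. The first rack, bottle and beaker show no change between pictures.
- **One check that differed:** The timer area had changed in the top picture. An enlarged view shows this is only the arm's shadow; the timer has not moved.

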